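Put the cleaned microscope optics away

TASK

Put the cleaned microscope optics away: stand each of the three objectives upright, foot flat inside the saucer of its own colour, and lay the black tube into a groove of the green ribbed bed, along the ribs and centred on the bed's length, so that it stays there without rolling. Lower each piece into place gently instead of dropping it, and leave the blue slide box and the amber bottle where they are.

Things in the scene. Friction and masses are not known exactly. Their poses are not given: they have to be found in the camera images.
- red_objective: Loose microscope objective standing upright on the bench, nose up: a steel cylinder 30 mm in diameter from its foot to 38 mm height, with a red band and red sloping shoulder at the top of it, then a narrow 18 mm nose; 54 mm tall in all, about 110 g. Origin at the centre of its foot, z up along its axis. It is round, so its yaw does not matter.
- yellow_objective: Loose microscope objective standing upright on the bench, nose up: a steel cylinder 30 mm in diameter from its foot to 42 mm height, with a yellow band and yellow sloping shoulder at the top of it, then a narrow 18 mm nose; 58 mm tall in all, about 110 g. Origin at the centre of its foot, z up along its axis. It is round, so its yaw does not matter.
- blue_objective: Loose microscope objective standing upright on the bench, nose up: a steel cylinder 30 mm in diameter from its foot to 48 mm height, with a blue band and blue sloping shoulder at the top of it, then a narrow 18 mm nose; 64 mm tall in all, about 110 g. Origin at the centre of its foot, z up along its axis. It is round, so its yaw does not matter.
- red_saucer: Fixed low round plastic saucer, all red: 64 mm across outside, rim 8 mm high and 6 mm thick, so a round recess 52 mm across whose floor lies 4 mm above the bench. Origin at the centre of its underside, z up.
- yellow_saucer: Fixed low round plastic saucer, all yellow: 64 mm across outside, rim 8 mm high and 6 mm thick, so a round recess 52 mm across whose floor lies 4 mm above the bench. Origin at the centre of its underside, z up.
- blue_saucer: Fixed low round plastic saucer, all blue: 64 mm across outside, rim 8 mm high and 6 mm thick, so a round recess 52 mm across whose floor lies 4 mm above the bench. Origin at the centre of its underside, z up.
- tube: Loose round black tube with bright end rings, 30 mm diameter, 120 mm long, about 140 g, lying level; it can roll. It starts in a fixed brown wooden cradle (116 x 44 mm, base 4 mm thick) that carries it near both ends, the middle 62 mm of its length free at the sides and below for fingers. Origin on its axis at mid-length, 30.5 mm above the bench at the start; x along its axis.
- ribbed_bed: Fixed green bed, 116 (x) by 80 mm (y), base 4 mm thick. Four white ribs along x at y = -33, -11, 11, 33 mm, round, 8 mm thick, tops 19 mm above the bench, only at x = -49 to -31 and 31 to 49 mm; the middle 62 mm is open down to the base, for fingers. Three grooves (y = -22, 0, 22 mm); the tube in one has its axis 30.5 mm above the bench. Origin: centre of underside, z up.
- slide_box: Bystander: closed blue box for slides with a paper label, loose, 85 x 100 x 32 mm. Origin at the centre of its underside. Leave it alone.
- cleaner_bottle: Bystander: small amber glass bottle with white cap, loose, 44 mm in diameter, 85 mm tall. Origin at the centre of its underside. Leave it alone.
Mind the look-alikes: they are no part of the job. Several things have the shape of the red_saucer; the one meant has the colours described above. Leave any purple or turquoise look-alike of the tube alone.

How it is judged (in metres and radians):
At the end, for the whole second after the job is handed in: Each objective stands upright (within 0.1 rad) on the floor of the saucer of its own colour, within 13 mm of its centre; the tube lies at its resting height in one of the bed's three grooves, within 0.1 rad of the ribs and 15 mm of the middle of the bed's length; all are released and at rest (horizontal distance between red_objective and red_saucer below 0.013 m and z of red_objective in the frame of red_saucer below 0.0065 m and angle between each of red_objective, yellow_objective, blue_objective's own z axis and vertical below 0.1 rad and linear speed of each of red_objective, yellow_objective, blue_objective, tube below 0.02 m/s and horizontal distance between yellow_objective and yellow_saucer below 0.013 m and z of yellow_objective in the frame of yellow_saucer below 0.0065 m and horizontal distance between blue_objective and blue_saucer below 0.013 m and z of blue_objective in the frame of blue_saucer below 0.0065 m and x of tube in the frame of ribbed_bed between -0.015 and 0.015 m and y of tube in the frame of ribbed_bed between -0.027 and 0.027 m and z of tube in the frame of ribbed_bed between 0.027 and 0.034 m and angle between the x axis of tube and the x axis of ribbed_bed, either way round below 0.1 rad and angular speed of tube below 0.3 rad/s); the robot touches nothing.
It fails at once if the slide box is pushed more than 20 mm from its place (distance of slide_box from where it was at the start of the episode above 0.02 m).
It fails at once if the amber bottle is pushed more than 20 mm from its place (distance of cleaner_bottle from where it was at the start of the episode above 0.02 m).
It fails at once if an objective or the tube is dropped (falling freely at more than 0.5 m/s, a drop of over 13 mm) ((linear speed of red_objective above 0.5 m/s and contact force between red_objective and anything else below 0.01 N) or (linear speed of yellow_objective above 0.5 m/s and contact force between yellow_objective and anything else below 0.01 N) or (linear speed of blue_objective above 0.5 m/s and contact force between blue_objective and anything else below 0.01 N) or (linear speed of tube above 0.5 m/s and contact force between tube and anything else below 0.01 N)).
It also fails if it takes over 93 s, if anything falls off the work surface, if the arm or the gripper's body presses on something with over 40 N, if the wrist force passes 120 N, or if a joint passes its speed limit or range.

ROBOT

A 6-joint arm with a two-finger parallel gripper is mounted at the origin on the work surface. World frame = base frame: x ahead of the robot, y to its left, z up, the work surface at z = 0. Lengths are in m, angles in degrees, forces in N, time in s.
With the tool pointing down it reaches from about 0.3 to 0.775 m from the base axis. Payload 14.6 kg.
Tool frame: the origin (TCP) lies at the very end of the fingers, on their centre line; the grasp point (between the pads) lies 19 mm behind it; z points along the fingers, x is the direction in which the jaws open and shut, and the axes are right-handed (so a half turn about z gives the same grasp; the last joint's range is limited). The gripper opens to 94 mm and grips with 3 to 60 N. Pads are 16 mm wide; open, the fingers measure 119 mm over their backs; the gripper's body (75 mm by 177 mm) begins 78 mm behind the grasp point.
Start: joints at [73.476, 17.183, 87.147, -0, 75.671, -3.816], TCP at [0.121, 0.537, 0.205] pointing down, gripper open.
Joint ranges: [-173.82, 173.82], [-45.26, 126.66], [13.44, 144.39], [-59.66, 239.66], [0, 175.72], [-146.38, 146.38]. Speed limits (degrees/s): [127.2, 127.2, 147.25, 180, 180, 180].

INTERFACE

Orientations are given as a 3x3 rotation matrix whose columns are the frame's x, y, z axes.
In Python, from rig import sensors, read_camera, camera_params, ticket, silhouettes gives the robot as it stands.
- The arm moves only by the tool move_arm, never from a script. Its argument "steps" is a list of rows, each an object with "fingers": the opening in per cent of the stroke, from 0 (shut) to 100 (fully open); "travel": the shift along the tool's x, y, z in mm, a list of three; "angular": the turn, a rotation vector about the tool's x, y, z in degrees, a list of three. A call has 1 to 5 rows; each row shifts and turns the commanded pose from where the row before left it, along the tool's axes as they then stand; what a row does not reach is not made up. A row lasts 1/10 s, in which the tool goes at most 50 mm and 8.59 degrees, less where a joint would pass 70% of its speed; a pose out of reach is approached as far as the arm can. A call is refused whole if a number of a shift passes 50 or a number of a turn 8.59, either way. A call with a gripper value outside its range is refused whole. The fingers move at their own pace and stop on an object; "force" is the grip in N (left out, the last holds). Time passes only in rows, so rows that do not move let the fingers close. It gives the time, the measured TCP pose, the force and the opening at its end, in the units of the state.
- sensors.state(): the state, without advancing time (a new reading comes with each control period).
- read_camera(name): name is "side" or "top" or "wrist"; returns the picture (420x560x3 uint8, red, green, blue); there is no depth.
- camera_params(name): a dict with "intrinsics" (3x3 intrinsics, pixels), "extrinsics" (4x4, takes a point from camera to world coordinates); the wrist camera has in their place "tool_from_camera" (4x4, takes a point from camera to tool coordinates, whose origin is the TCP and whose axes are the tool frame's). Camera axes: x right, y down, z forward; pixel columns grow to the right and rows downward; lengths in m; the calibration is good to about 2 mm. The wrist camera is an equidistant fisheye: a pixel r from the principal point sees the ray r / f radians off the axis. A picture is of the moment at which its call begins: read the wrist's pose just before it. camera_params takes no time and is no camera call.
- ticket.hand_in(): hands the job in, once; it reports no verdict.
Trained networks look in the newest picture that a camera, given by its name, has taken for a name from the list of things; names that differ only in an ending like _2 or _b are one class to them, and where a whole thing is asked for, a point or a joint stands for the part that bears it (a point fixed in the world has none). Each returns a list of dicts, best first, with "confidence" (0 to 1); they miss things now and then, are a little off and sometimes report something else, mostly with a low value. They report only what shows in the picture. A call takes as long as a camera call. They do not tell look-alikes from the thing itself.
- silhouettes(target, camera): "region" (420x560 bool, what is visible of it) and "rect" ([left, top, right, bottom] in pixels, round what is visible of it).
The state is a dict: "t": time; "q": joint angles; "qvel": joint speeds; "joint_torque": joint torques, N m; "position": TCP position; "ee_rot": TCP orientation; "contact_force": force on the tool from outside, world axes, zero at the start; "moment": the same for the moment, N m; "width": finger opening in m.
Only numpy, scipy, OpenCV 4.12 (cv2) and the standard library are available. Lean on these libraries where they do the work, as an engineer would, in place of code of your own. Each camera call takes 0.05 s, during which the arm holds its last target. There are 200 camera calls.

## Working session

There is one attempt and no reset: what is moved stays moved. The work goes in short steps, Python scripts to look and compute and a tool call to move; the robot and the scene stay as the last step left them, time stands still between calls to the robot, and variables do not carry over. Pictures are saved under pics/ and viewed, about 12 in all and at most 16, crops included, and the job is handed in when it is done.

Besides the shell and the picture viewer there is one more tool, called after "Call:" by a JSON object that holds its "method" and its "body", one argument or row to a line. move_arm: Moves the arm, as the interface text tells. Its arguments: {"type":"object","properties":{"steps":{"type":"array","items":{"type":"object","properties":{"fingers":{"type":"number"},"travel":{"type":"array","items":{"type":"number"}},"angular":{"type":"array","items":{"type":"number"}}}}},"force":{"type":"number"}},"required":["steps"]}

```bash
mkdir -p pics; ls
python3 - <<'E'
from rig import *
import cv2,numpy as np
s=sensors.state();print({k:np.round(v,3).tolist() for k,v in s.items()})
for c in ["top","side","wrist"]:
    im=read_camera(c);cv2.imwrite(f"pics/{c}0.png",im[:,:,::-1])
    p=camera_params(c);print(c,{k:np.round(v,4).tolist() for k,v in p.items()})
E
```

```text
pics
{'t': 0.0, 'q': [73.476, 17.215, 87.182, -0.001, 75.67, -3.816], 'qvel': [0.032, -0.068, 0.018, 0.057, -0.062, -0.011], 'joint_torque': [0.0, -53.18, -35.275, 0.071, 0.024, -0.0], 'position': [0.121, 0.536, 0.205], 'ee_rot': [[0.22, 0.976, -0.0], [0.976, -0.22, -0.001], [-0.001, -0.0, -1.0]], 'contact_force': [0.695, -0.066, -0.351], 'moment': [0.011, 0.001, 0.027], 'width': 0.094}
top {'intrinsics': [[459.9332, 0.0, 284.9268], [0.0, 459.9332, 210.3982], [0.0, 0.0, 1.0]], 'extrinsics': [[0.0212, -0.9976, 0.0662, 0.5118], [-0.9995, -0.0228, -0.0233, 0.0538], [0.0247, -0.0657, -0.9975, 1.2566], [0.0, 0.0, 0.0, 1.0]]}
side {'intrinsics': [[391.6454, 0.0, 275.906], [0.0, 391.6454, 209.1989], [0.0, 0.0, 1.0]], 'extrinsics': [[0.7494, -0.5008, 0.4331, 0.2096], [-0.662, -0.5521, 0.5069, -0.4136], [-0.0147, -0.6666, -0.7453, 0.6791], [0.0, 0.0, 0.0, 1.0]]}
wrist {'intrinsics': [[325.1923, 0.0, 289.048], [0.0, 325.1923, 207.4747], [0.0, 0.0, 1.0]], 'tool_from_camera': [[1.0, -0.0001, -0.0007, -0.0008], [0.0003, 0.9596, 0.2815, -0.0826], [0.0006, -0.2815, 0.9596, -0.1788], [0.0, 0.0, 0.0, 1.0]]}
```

View pics/top0.png

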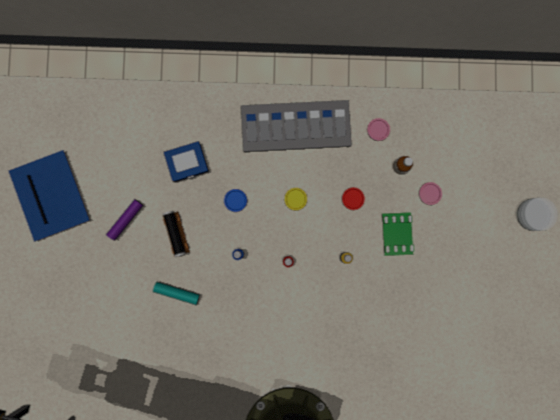

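View pics/side0.png

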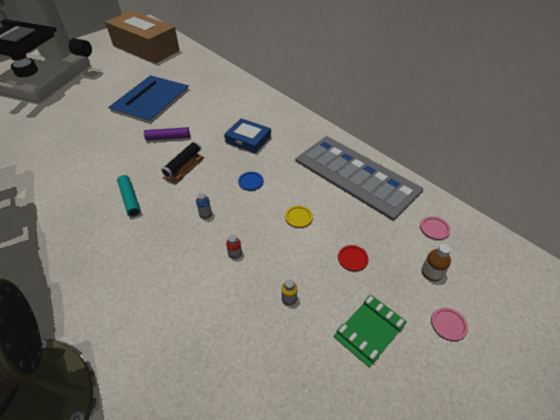

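Top view shows the saucers at blue (235,200), yellow (296,199) and red (353,198). The pink dishes at (378,130) and (430,194) are look-alikes. The bed is at (398,234), with its ribs vertical in the image. The black tube in its brown cradle is at (176,233), and the purple (125,220) and turquoise (177,293) tubes are decoys. The objectives are blue (238,254), red (288,261) and yellow (346,258).

```bash
cat > h.py <<'E'
from rig import *
import cv2,numpy as np
from scipy.optimize import least_squares
P={c:camera_params(c) for c in["top","side","wrist"]}
def project(pts,c,s=None):
    K=P[c]["intrinsics"];K=np.array(K)
    if c=="wrist":
        T=np.eye(4);T[:3,:3]=s["ee_rot"];T[:3,3]=s["position"];T=T@np.array(P[c]["tool_from_camera"])
    else: T=np.array(P[c]["extrinsics"])
    q=(pts-T[:3,3])@T[:3,:3]
    if c=="wrist":
        r=np.linalg.norm(q[:,:2],axis=1);th=np.arctan2(r,q[:,2]);q=q[:,:2]*(th/np.maximum(r,1e-9))[:,None]
        return q*K[0,0]+K[:2,2]
    return q[:,:2]/q[:,2:]*K[0,0]+K[:2,2]
a=np.linspace(0,2*np.pi,48,endpoint=False)
def ring(r,z): return np.c_[r*np.cos(a),r*np.sin(a),0*a+z]
def obj(h): return np.r_[ring(.015,0),ring(.015,h),ring(.009,h+.016)]
def box(x,y,z0,z1): return np.array([[i*x/2,j*y/2,k] for i in(-1,1) for j in(-1,1) for k in(z0,z1)])
def tubem():
    r=ring(.015,0);return np.r_[np.c_[0*a-.06,r[:,:2]],np.c_[0*a+.06,r[:,:2]]]
M=dict(red_objective=obj(.038),yellow_objective=obj(.042),blue_objective=obj(.048),tube=tubem(),
 ribbed_bed=box(.116,.08,0,.004),slide_box=box(.085,.1,0,.032),cleaner_bottle=np.r_[ring(.022,0),ring(.022,.055),ring(.012,.085)])
for c in("red","yellow","blue"): M[c+"_saucer"]=np.r_[ring(.032,0),ring(.032,.008)]
def feat(hull):
    h=cv2.convexHull(hull.astype(np.float32)); m=cv2.moments(h);A=m["m00"]
    cx,cy=m["m10"]/A,m["m01"]/A
    return np.array([cx,cy]),np.array([m["mu20"],m["mu11"],m["mu02"]])/A/10
def fit(name,regs,x0,yaw=False,z=0,s=None):
    """regs {cam:bool}; fits x,y(,yaw) to hull centroids and second moments"""
    F={}
    for c,r in regs.items():
        ys,xs=np.nonzero(r);F[c]=feat(np.c_[xs,ys])
    def f(p):
        t=p[2] if yaw else 0;R=np.array([[np.cos(t),-np.sin(t),0],[np.sin(t),np.cos(t),0],[0,0,1]])
        o=[]
        for c in F:
            u,v=feat(project(M[name]@R.T+[p[0],p[1],z],c,s));o+=list(u-F[c][0])
            if yaw:o+=list((v-F[c][1])*.2)
        return np.array(o)
    r=least_squares(f,x0,x_scale=[.01,.01,.1][:len(x0)],diff_step=1e-4);return r.x,f(r.x)
E
python3 - <<'E'
from h import *
for c in["top","side"]: read_camera(c)
g=dict(blue_saucer=(.5,.16),yellow_saucer=(.5,.03),red_saucer=(.5,-.1),blue_objective=(.4,.15),red_objective=(.4,.04),yellow_objective=(.4,-.08),tube=(.43,.3,1.8),ribbed_bed=(.45,-.2,.05),slide_box=(.6,.28,.1),cleaner_bottle=(.6,-.2))
for n,x0 in g.items():
    for cams in(["top"],["side"],["top","side"]):
        regs={}
        for c in cams:
            d=silhouettes(n,c)
            if c==cams[0] and len(cams)==1: print(n,c,[(np.round(k["rect"]).astype(int).tolist(),round(k["confidence"],2)) for k in d[:4]])
            best=None
            for k in d:
                m=k["region"];ys,xs=np.nonzero(m)
                pr=project(np.array([[x0[0],x0[1],.02]]),c)[0];e=np.hypot(xs.mean()-pr[0],ys.mean()-pr[1])
                if best is None or e<best[0]:best=(e,m)
            if best is not None and best[0]<45:regs[c]=best[1]
        if regs:
            x,r=fit(n,regs,x0,len(x0)==3,.0305 if n=="tube" else 0);print("  ",list(regs),np.round(x,4),np.round(r,1))
E
```

```text
blue_saucer top [([224, 192, 248, 212], 0.84), ([340, 185, 364, 213], 0.53)]
   ['top'] [0.6194 0.1614] [-0. -0.]
blue_saucer side [([240, 173, 265, 187], 0.85), ([334, 294, 409, 368], 0.38)]
   ['side'] [0.6169 0.1586] [-0.  0.]
   ['top', 'side'] [0.6184 0.1604] [ 0.4  0.4  0.  -0.7]
yellow_saucer top [([281, 186, 305, 212], 0.57)]
yellow_saucer side [([284, 204, 311, 230], 0.58), ([162, 142, 199, 179], 0.58)]
red_saucer top [([420, 184, 444, 207], 0.9), ([363, 120, 390, 142], 0.89), ([338, 183, 362, 211], 0.64)]
red_saucer side [([337, 242, 368, 275], 0.88), ([431, 308, 470, 340], 0.7), ([422, 220, 450, 243], 0.58)]
blue_objective top [([230, 248, 243, 262], 0.66)]
   ['top'] [0.4747 0.15  ] [0. 0.]
blue_objective side [([195, 192, 210, 220], 0.69)]
   ['side'] [0.4716 0.1449] [ 0. -0.]
   ['top', 'side'] [0.4733 0.1479] [ 0.8  0.5 -0.1 -1.1]
red_objective top [([280, 256, 294, 268], 0.45)]
   ['top'] [0.458  0.0162] [0. 0.]
red_objective side [([228, 238, 243, 264], 0.57)]
   ['side'] [0.4553 0.0123] [-0. -0.]
   ['top', 'side'] [0.4565 0.0142] [ 0.7  0.6 -0.1 -0.9]
yellow_object
[... 468 characters left out ...]
3659 0.3007 1.2448] [ 2.4  1.4 -0.   0.2  0.1 -0.6 -3.5 -0.1 -0.1  0.4]
ribbed_bed top [([381, 212, 417, 255], 0.71)]
   ['top'] [ 0.5385 -0.2841  0.094 ] [ 0.  -0.  -0.   0.   0.1]
ribbed_bed side [([334, 296, 406, 368], 0.73)]
   ['top'] [ 0.5385 -0.2841  0.094 ] [ 0.  -0.  -0.   0.   0.1]
slide_box top [([163, 141, 210, 184], 0.67)]
   ['top'] [0.72   0.2968 0.4245] [0.  0.  0.1 0.  0.1]
slide_box side [([226, 118, 268, 154], 0.6)]
   ['side'] [ 0.7158  0.2943 -0.08  ] [ 0.  -0.   0.1  0.1  0.2]
   ['top', 'side'] [ 0.7183  0.2965 -0.1219] [ 0.2  0.5  0.3  0.3 -0.   0.2 -0.7  0.   0.2  0.2]
cleaner_bottle top [([391, 155, 414, 177], 0.79)]
cleaner_bottle side [([422, 244, 450, 285], 0.8)]
```

Call:
{"method": "move_arm", "body": {
  "steps": [
    {"travel":[-29,36,0]},
    {"travel":[-29,36,0]},
    {"travel":[-29,36,0]},
    {"travel":[-29,36,0]},
    {"travel":[-29,36,0]}
  ]
}}

```text
$.steps[0]: bad value
```

Call:
{"method": "move_arm", "body": {
  "steps": [
    {"travel":[-29,36,0]},
    {"travel":[-29,36,0]},
    {"travel":[-29,36,0]},
    {"travel":[-29,36,0]},
    {"travel":[-29,36,0]}
  ]
}}

```text
$.steps[0]: bad value
```

Call:
{"method": "move_arm", "body": {
  "steps": [
    {"travel":[-29,36,-10]},
    {"travel":[-29,36,-10]},
    {"travel":[-20,20,-20],"angular":[0,0,-6.3]},
    {"angular":[0,0,-6.3],"travel":[0,0,-30]},
    {}
  ]
}}

```text
$.steps[0]: bad value
```

Run:
```python
from h import *
s=sensors.state();print(s["t"],np.round(s["position"],3),np.round(s["ee_rot"],3).tolist())
im=read_camera("wrist");cv2.imwrite("pics/w1.png",im[:,:,::-1]);read_camera("top")
g=dict(blue_saucer=(.619,.16),yellow_saucer=(.62,.03),red_saucer=(.62,-.1),blue_objective=(.474,.15),red_objective=(.457,.015),yellow_objective=(.46,-.11),tube=(.53,.28,.27),ribbed_bed=(.5385,-.21,.0),slide_box=(.72,.297,.3),cleaner_bottle=(.7,-.2))
for n,x0 in g.items():
  for c in("top","wrist"):
    pr=project(np.array([[x0[0],x0[1],.02]]),c,s)[0];best=(30,None)
    for k in silhouettes(n,c):
        ys,xs=np.nonzero(k["region"]);e=np.hypot(xs.mean()-pr[0],ys.mean()-pr[1])
        if e<best[0]:best=(e,k)
    if best[1] is not None:
        k=best[1];x,r=fit(n,{c:k["region"]},x0,len(x0)==3,.0305 if n=="tube" else 0,s);print(n,c,np.round(x,4),np.abs(r).max().round(1),np.round(k["rect"]),round(k["confidence"],2))
```

```text
2.25 [0.121 0.537 0.205] [[0.22, 0.975, -0.0], [0.975, -0.22, -0.0], [-0.0, 0.0, -1.0]]
blue_saucer top [0.6198 0.1631] 0.0 [224. 192. 248. 212.] 0.58
yellow_saucer top [ 0.6273 -0.0027] 0.0 [284. 190. 308. 208.] 0.91
red_saucer top [ 0.6336 -0.1593] 0.0 [339. 185. 363. 212.] 0.73
blue_objective top [0.4753 0.1474] 0.0 [234. 249. 243. 259.] 0.53
red_objective top [0.4578 0.016 ] 0.0 [280. 256. 295. 270.] 0.67
tube top [0.5263 0.3205 0.3042] 0.1 [165. 210. 188. 257.] 0.69
ribbed_bed top [ 0.5386 -0.2837  0.0066] 0.1 [379. 210. 415. 257.] 0.68
```

View pics/w1.png

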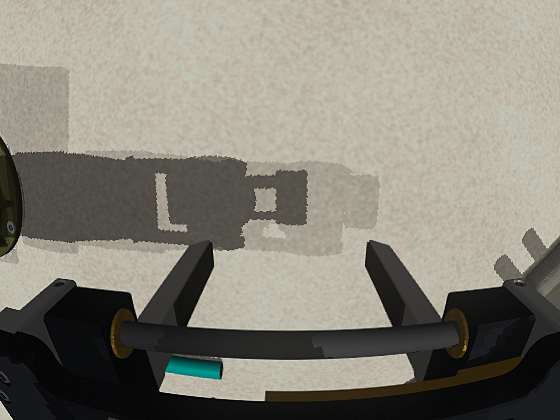

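Call:
{"method": "move_arm", "body": {
  "steps": [
    {"fingers":100,"angular":[0,0,0],"travel":[-28.5,36.5,-5]},
    {"fingers":100,"angular":[0,0,0],"travel":[-28.5,36.5,-5]},
    {"fingers":100,"angular":[0,0,0],"travel":[-28.5,36.5,-5]},
    {"fingers":100,"angular":[0,0,0],"travel":[-28.5,36.5,-5]},
    {"fingers":100,"angular":[0,0,0],"travel":[-28.5,36.5,-5]}
  ]
}}

```text
t: 3.85
position: [0.2684, 0.3558, 0.2308]
ee_rot: [[0.22, 0.976, 0.0], [0.976, -0.22, 0.0], [0.0, 0.0, -1.0]]
contact_force: [0.0, -0.1, -0.2]
width: 0.0937
```

Call:
{"method": "move_arm", "body": {
  "steps": [
    {"fingers":100,"angular":[0,0,0],"travel":[-28.5,36.5,-5]},
    {"fingers":100,"angular":[0,0,0],"travel":[-28.5,36.5,-5]},
    {"fingers":100,"angular":[0,0,0],"travel":[-28.5,36.5,-5]},
    {"fingers":100,"angular":[0,0,0],"travel":[-28.5,36.5,-5]},
    {"fingers":100,"angular":[0,0,0],"travel":[-28.5,36.5,-5]}
  ]
}}

```text
t: 4.35
position: [0.4152, 0.1765, 0.2559]
ee_rot: [[0.22, 0.975, 0.001], [0.975, -0.22, 0.0], [0.0, 0.001, -1.0]]
contact_force: [1.8, 0.8, -0.4]
width: 0.0941
```

Call:
{"method": "move_arm", "body": {
  "steps": [
    {"fingers":100,"angular":[0,0,0],"travel":[-28.5,36.5,-5]},
    {"fingers":100,"angular":[0,0,0],"travel":[-28.5,36.5,-5]},
    {"fingers":100,"angular":[0,0,-6.3],"travel":[-28.5,36.5,-5]},
    {"fingers":100,"angular":[0,0,-6.3],"travel":[-30,33,-5]},
    {"fingers":100,"angular":[0,0,0],"travel":[-35,25,-5]}
  ]
}}

```text
t: 4.85
position: [0.5578, 0.0005, 0.2806]
ee_rot: [[-0.002, 1.0, 0.0], [1.0, 0.002, 0.0], [0.0, 0.0, -1.0]]
contact_force: [-0.6, 0.5, 0.3]
width: 0.0943
```

```bash
cat > look.py <<'E'
from h import *
import sys
g=dict(blue_saucer=(.62,.163),yellow_saucer=(.627,-.003),red_saucer=(.634,-.16),blue_objective=(.475,.147),red_objective=(.457,.015),yellow_objective=(.466,-.143),tube=(.53,.32,.30),ribbed_bed=(.5385,-.284,.0),slide_box=(.72,.297,.3),cleaner_bottle=(.73,-.3))
def look(names,cam="wrist",save=None,tz=.0305,guess={}):
    s=sensors.state();print("t",round(s["t"],2),np.round(s["position"],4),np.round(s["ee_rot"],3).tolist())
    im=read_camera(cam)
    if save:cv2.imwrite("pics/"+save,im[:,:,::-1])
    for n in names:
        x0=guess.get(n,g[n]);z=tz if n=="tube" else 0
        pr=project(np.array([[x0[0],x0[1],.02]]),cam,s)[0];best=(40,None)
        for k in silhouettes(n,cam):
            ys,xs=np.nonzero(k["region"]);e=np.hypot(xs.mean()-pr[0],ys.mean()-pr[1])
            if e<best[0]:best=(e,k)
        if best[1] is not None:
            k=best[1];x,r=fit(n,{cam:k["region"]},x0,len(x0)==3,z,s);print(n,np.round(x,4),np.abs(r).max().round(1),np.round(k["rect"]).astype(int),round(k["confidence"],2))
        else: print(n,"none, expected px",pr.round())
E
python3 - <<'E'
from look import *
look([n for n in g],save="w2.png")
E
```

```text
t 4.85 [5.578e-01 5.000e-04 2.806e-01] [[-0.002, 1.0, 0.0], [1.0, 0.002, 0.0], [0.0, 0.0, -1.0]]
blue_saucer [0.6186 0.1603] 0.0 [378 193 414 235] 0.62
yellow_saucer [ 0.6259 -0.0037] 0.0 [263 199 310 241] 0.95
red_saucer [ 0.6316 -0.1611] 0.0 [166 200 207 244] 0.76
blue_objective [0.4736 0.1459] 0.0 [383 111 412 131] 0.55
red_objective [0.4577 0.0144] 0.0 [291  91 310 116] 0.56
yellow_objective [ 0.4702 -0.1416] 0.0 [171 102 200 127] 0.63
tube [0.523  0.3182 0.3363] 0.7 [482 117 510 196] 0.62
ribbed_bed [ 0.5378 -0.2886  0.0821] 0.4 [ 81 123 138 200] 0.71
slide_box [0.7186 0.2939 0.3536] 0.4 [430 238 492 303] 0.84
cleaner_bottle [ 0.7175 -0.2854] 0.0 [ 96 262 132 294] 0.92
```

View pics/w2.png

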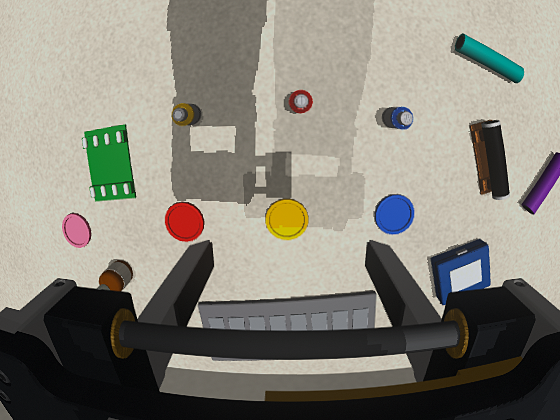

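Call:
{"method": "move_arm", "body": {
  "steps": [
    {"fingers":65,"angular":[0,0,0],"travel":[3.5,-25,37]},
    {"fingers":65,"angular":[0,0,0],"travel":[3.5,-25,37]},
    {"fingers":65,"angular":[0,0,0],"travel":[3.5,-25,37]},
    {"fingers":65,"angular":[0,0,0],"travel":[3.5,-25.5,37]},
    {"fingers":65,"angular":[0,0,0],"travel":[0,0,0]}
  ],
  "force": 20
}}

```text
t: 5.9
position: [0.4516, 0.0171, 0.1284]
ee_rot: [[0.001, 1.0, -0.008], [1.0, -0.001, 0.0], [0.0, -0.008, -1.0]]
contact_force: [0.1, 0.0, 0.5]
width: 0.0617
```

Run:
```python
from look import *
look(["red_objective","red_saucer","yellow_saucer","blue_objective","yellow_objective"],save="w3.png")
a=cv2.imread("pics/w2.png");b=cv2.imread("pics/w3.png")
c=lambda i,x,y:cv2.resize(i[y:y+120,x:x+130],(390,360),interpolation=2)
cv2.imwrite("pics/c3.png",np.hstack([c(a,60,170),c(a,430,80)]))
```

```text
t 5.9 [0.4516 0.0171 0.1284] [[0.001, 1.0, -0.008], [1.0, -0.001, 0.0], [0.0, -0.008, -1.0]]
red_objective [0.4577 0.0139] 0.0 [273 193 303 235] 0.76
red_saucer none, expected px [147. 349.]
yellow_saucer [ 0.6257 -0.0048] 0.0 [251 325 290 366] 0.59
blue_objective [0.4734 0.146 ] 0.0 [400 209 448 253] 0.9
yellow_objective [ 0.4693 -0.1403] 0.0 [109 207 151 246] 0.95
```

View pics/c3.png

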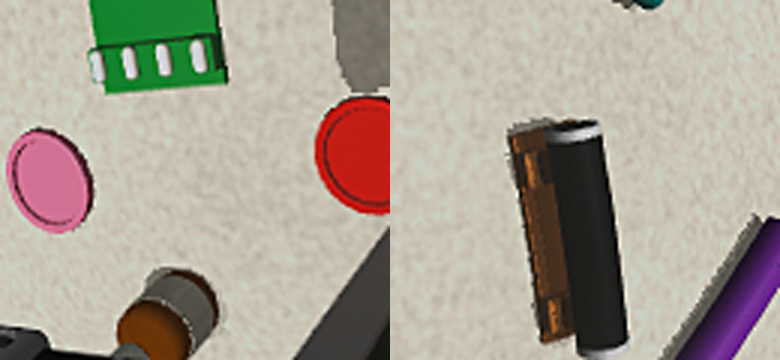

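View pics/w3.png

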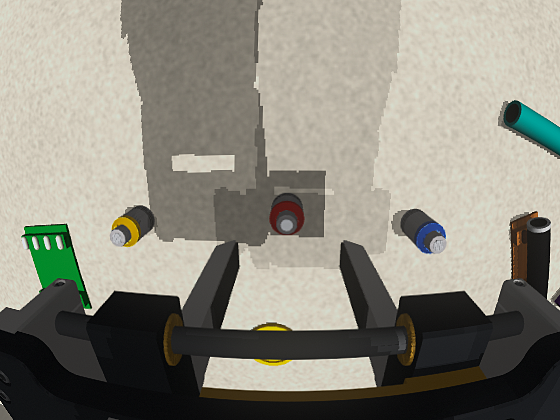

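The crop confirms the saucer right of the pink dish is the red one, and the black tube with bright rings lies in the brown cradle. The red objective is at (.4577,.0139), agreeing across two views.

Call:
{"method": "move_arm", "body": {
  "steps": [
    {"fingers":65,"angular":[-0.46,0,0],"travel":[-3.2,6,10]},
    {"fingers":65,"angular":[0,0,0],"travel":[0,0,20]},
    {"fingers":65,"angular":[0,0,0],"travel":[0,0,20]},
    {"fingers":65,"angular":[0,0,0],"travel":[0,0,8]},
    {"fingers":65,"angular":[0,0,0],"travel":[0,0,0]}
  ]
}}

```text
t: 6.7
position: [0.4625, 0.013, 0.0735]
ee_rot: [[0.002, 1.0, 0.006], [1.0, -0.002, 0.0], [0.0, 0.006, -1.0]]
contact_force: [0.8, 0.3, 0.4]
width: 0.0612
```

Call:
{"method": "move_arm", "body": {
  "steps": [
    {"fingers":65,"angular":[0.4,0,0],"travel":[1,-4.5,5]},
    {"fingers":65,"angular":[0,0,0],"travel":[0,0,5]},
    {"fingers":65,"angular":[0,0,0],"travel":[0,0,0]},
    {"fingers":65,"angular":[0,0,0],"travel":[0,0,0]}
  ]
}}

```text
t: 7.1
position: [0.4584, 0.0142, 0.0647]
ee_rot: [[0.002, 1.0, 0.002], [1.0, -0.002, -0.0], [-0.0, 0.002, -1.0]]
contact_force: [0.2, -0.7, -0.2]
width: 0.061
```

Call:
{"method": "move_arm", "body": {
  "steps": [
    {"fingers":65,"angular":[0,0,0],"travel":[0,-0.5,20]},
    {"fingers":65,"angular":[0,0,0],"travel":[0,0,20]},
    {"fingers":65,"angular":[0,0,0],"travel":[0,0,12]},
    {"fingers":30,"angular":[0,0,0],"travel":[0,0,0]},
    {"fingers":10,"angular":[0,0,0],"travel":[0,0,0]}
  ]
}}

```text
t: 7.6
position: [0.4581, 0.0142, 0.0129]
ee_rot: [[0.002, 1.0, 0.001], [1.0, -0.002, -0.0], [-0.0, 0.001, -1.0]]
contact_force: [0.2, -0.1, 0.2]
width: 0.0484
```

Call:
{"method": "move_arm", "body": {
  "steps": [
    {"fingers":10,"angular":[0,0,0],"travel":[0,0,0]},
    {"fingers":10,"angular":[0,0,0],"travel":[0,0,0]},
    {"fingers":10,"angular":[0,0,0],"travel":[0,0,0]},
    {"fingers":10,"angular":[0,0,0],"travel":[0,0,0]}
  ]
}}

```text
t: 8.0
position: [0.4582, 0.0142, 0.013]
ee_rot: [[0.002, 1.0, 0.002], [1.0, -0.002, -0.0], [-0.0, 0.002, -1.0]]
contact_force: [-1.7, 0.3, 6.5]
width: 0.0296
```

Call:
{"method": "move_arm", "body": {
  "steps": [
    {"fingers":10,"angular":[0,0,0],"travel":[0,0,-8]},
    {"fingers":10,"angular":[0,0,0],"travel":[0,0,-20]},
    {"fingers":10,"angular":[0,0,0],"travel":[0,0,-20]},
    {"fingers":10,"angular":[0,0,0],"travel":[-12,12,0]},
    {"fingers":10,"angular":[0,0,0],"travel":[-22,22,0]}
  ],
  "force": 25
}}

```text
t: 8.5
position: [0.4917, -0.0196, 0.0616]
ee_rot: [[0.0, 1.0, 0.002], [1.0, -0.0, -0.0], [-0.0, 0.002, -1.0]]
contact_force: [-0.4, -0.1, -0.7]
width: 0.0293
```

Call:
{"method": "move_arm", "body": {
  "steps": [
    {"fingers":10,"angular":[0,0,0],"travel":[-30,30,0]},
    {"fingers":10,"angular":[0,0,0],"travel":[-30,30,0]},
    {"fingers":10,"angular":[0,0,0],"travel":[-30,30,0]},
    {"fingers":10,"angular":[0,0,0],"travel":[-26,26,0]},
    {"fingers":10,"angular":[0,0,0],"travel":[-15,15,0]}
  ]
}}

```text
t: 9.0
position: [0.6235, -0.1532, 0.0607]
ee_rot: [[0.003, 1.0, 0.001], [1.0, -0.003, -0.0], [-0.0, 0.001, -1.0]]
contact_force: [-1.0, 0.3, -0.9]
width: 0.0294
```

Call:
{"method": "move_arm", "body": {
  "steps": [
    {"fingers":10,"angular":[0,0,0],"travel":[-10,8,0]},
    {"fingers":10,"angular":[0,0,0],"travel":[0,0,0]},
    {"fingers":10,"angular":[0,0,0],"travel":[0,0,0]}
  ]
}}

```text
t: 9.3
position: [0.6299, -0.1608, 0.0605]
ee_rot: [[0.002, 1.0, 0.0], [1.0, -0.002, 0.0], [0.0, 0.0, -1.0]]
contact_force: [0.7, -0.0, -0.2]
width: 0.0295
```

Run:
```python
from look import *
look(["red_objective","red_saucer","cleaner_bottle","ribbed_bed","yellow_saucer","yellow_objective"],save="w4.png")
print(sensors.state()["width"])
```

```text
t 9.3 [ 0.6299 -0.1608  0.0605] [[0.002, 1.0, 0.0], [1.0, -0.002, 0.0], [0.0, 0.0, -1.0]]
red_objective none, expected px [511.  20.]
red_saucer [ 0.6244 -0.1619] 0.0 [249 187 331 244] 0.7
cleaner_bottle [ 0.7273 -0.2982] 0.0 [106 298 158 388] 0.64
ribbed_bed [ 0.5377 -0.2884  0.0707] 2.1 [ 77  29 187 185] 0.9
yellow_saucer [ 0.6266 -0.0044] 0.0 [439 185 507 254] 0.78
yellow_objective [ 0.4791 -0.1424] 0.0 [293   0 344  33] 0.69
0.02937723780768887
```

View pics/w4.png

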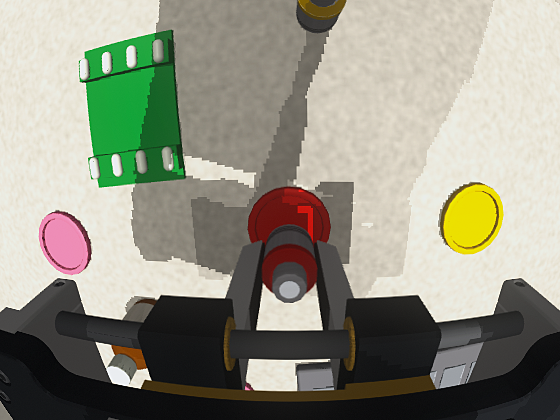

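Call:
{"method": "move_arm", "body": {
  "steps": [
    {"fingers":10,"angular":[0,0,0],"travel":[0,1.5,10]},
    {"fingers":10,"angular":[0,0,0],"travel":[0,0,16]},
    {"fingers":10,"angular":[0,0,0],"travel":[0,0,10]},
    {"fingers":10,"angular":[0,0,0],"travel":[0,0,4]},
    {"fingers":10,"angular":[0,0,0],"travel":[0,0,1.5]}
  ]
}}

```text
t: 10.15
position: [0.6316, -0.1611, 0.0181]
ee_rot: [[0.002, 1.0, -0.0], [1.0, -0.002, 0.0], [0.0, -0.0, -1.0]]
contact_force: [0.3, -0.1, -1.5]
width: 0.0296
```

Call:
{"method": "move_arm", "body": {
  "steps": [
    {"fingers":10,"angular":[0,0,0],"travel":[0,0,1]},
    {"fingers":10,"angular":[0,0,0],"travel":[0,0,0.5]},
    {"fingers":10,"angular":[0,0,0],"travel":[0,0,0]}
  ]
}}

```text
t: 10.45
position: [0.6321, -0.1612, 0.0179]
ee_rot: [[0.002, 1.0, 0.002], [1.0, -0.002, -0.0], [-0.0, 0.002, -1.0]]
contact_force: [-0.9, -0.2, -1.6]
width: 0.0295
```

Call:
{"method": "move_arm", "body": {
  "steps": [
    {"fingers":10,"angular":[0,0,0],"travel":[0,0,0.6]},
    {"fingers":10,"angular":[0,0,0],"travel":[0,0,0.5]},
    {"fingers":10,"angular":[0,0,0],"travel":[0,0,0]}
  ]
}}

```text
t: 10.75
position: [0.6321, -0.1612, 0.0171]
ee_rot: [[0.002, 1.0, 0.002], [1.0, -0.002, -0.0], [-0.0, 0.002, -1.0]]
contact_force: [-2.2, 0.5, 4.7]
width: 0.0292
```

Call:
{"method": "move_arm", "body": {
  "steps": [
    {"fingers":35,"angular":[0,0,0],"travel":[0,0,0]},
    {"fingers":45,"angular":[0,0,0],"travel":[0,0,0]},
    {"fingers":55,"angular":[0,0,0],"travel":[0,0,0]},
    {"fingers":55,"angular":[0,0,0],"travel":[0,0,0]},
    {"fingers":55,"angular":[0,0,0],"travel":[0,0,-4]}
  ]
}}

```text
t: 11.25
position: [0.6316, -0.1611, 0.02]
ee_rot: [[0.002, 1.0, 0.0], [1.0, -0.002, 0.0], [0.0, 0.0, -1.0]]
contact_force: [-0.5, 0.6, -0.1]
width: 0.0519
```

Call:
{"method": "move_arm", "body": {
  "steps": [
    {"fingers":65,"angular":[0,0,0],"travel":[0,0,-20]},
    {"fingers":65,"angular":[0,0,0],"travel":[0,0,-35]},
    {"fingers":65,"angular":[0,0,0],"travel":[0,0,-35]},
    {"fingers":65,"angular":[0,0,0],"travel":[4,-25,-15]},
    {"fingers":65,"angular":[0,0,0],"travel":[4,-35,0]}
  ]
}}

```text
t: 11.75
position: [0.5726, -0.1532, 0.1281]
ee_rot: [[0.001, 1.0, 0.006], [1.0, -0.001, -0.001], [-0.001, 0.006, -1.0]]
contact_force: [0.2, -0.3, 0.6]
width: 0.0611
```

Call:
{"method": "move_arm", "body": {
  "steps": [
    {"fingers":65,"angular":[0,0,0],"travel":[4,-35,0]},
    {"fingers":65,"angular":[0,0,0],"travel":[4,-35,0]},
    {"fingers":65,"angular":[0,0,0],"travel":[4,-22,0]},
    {"fingers":65,"angular":[0,0,0],"travel":[0,-10.5,0]},
    {"fingers":65,"angular":[0,0,0],"travel":[0,0,0]}
  ]
}}

```text
t: 12.25
position: [0.4692, -0.1411, 0.1259]
ee_rot: [[0.002, 1.0, 0.002], [1.0, -0.002, -0.0], [-0.0, 0.002, -1.0]]
contact_force: [0.1, -0.1, -0.1]
width: 0.061
```

Run:
```python
from look import *
look(["yellow_objective","red_objective","ribbed_bed"],save="w5.png",guess=dict(red_objective=(.632,-.161)))
look(["red_objective","red_saucer"],cam="top",guess=dict(red_objective=(.632,-.161)))
look(["red_objective","red_saucer"],cam="side",save="s5.png",guess=dict(red_objective=(.632,-.161)))
```

```text
t 12.25 [ 0.4692 -0.1411  0.1259] [[0.002, 1.0, 0.002], [1.0, -0.002, -0.0], [-0.0, 0.002, -1.0]]
yellow_objective [ 0.4703 -0.1416] 0.0 [270 190 308 233] 0.87
red_objective [ 0.635  -0.1625] 0.0 [264 326 284 371] 0.51
ribbed_bed [ 0.5329 -0.2884 -0.0127] 3.0 [113 208 196 307] 0.66
t 12.45 [ 0.4702 -0.141   0.1253] [[0.002, 1.0, 0.001], [1.0, -0.002, -0.0], [-0.0, 0.001, -1.0]]
red_objective [ 0.6325 -0.1616] 0.0 [345 191 360 204] 0.42
red_saucer [ 0.6325 -0.1598] 0.0 [341 184 364 212] 0.57
t 12.6 [ 0.4697 -0.1409  0.1251] [[0.002, 1.0, 0.001], [1.0, -0.002, 0.0], [0.0, 0.001, -1.0]]
red_objective [ 0.6308 -0.161 ] 0.0 [348 242 364 264] 0.87
red_saucer [ 0.627  -0.1641] 0.0 [338 245 368 274] 0.96
```

Call:
{"method": "move_arm", "body": {
  "steps": [
    {"fingers":65,"angular":[0,0,0],"travel":[0,0.5,20]},
    {"fingers":65,"angular":[0,0,0],"travel":[0,0,30]},
    {"fingers":65,"angular":[0,0,0],"travel":[0,0,30]},
    {"fingers":65,"angular":[0,0,0],"travel":[0,0,22]},
    {"fingers":65,"angular":[0,0,0],"travel":[0,0,10]}
  ]
}}

```text
t: 13.25
position: [0.4692, -0.1406, 0.0115]
ee_rot: [[0.002, 1.0, -0.001], [1.0, -0.002, 0.001], [0.001, -0.001, -1.0]]
contact_force: [0.6, -1.1, -0.3]
width: 0.061
```

Call:
{"method": "move_arm", "body": {
  "steps": [
    {"fingers":40,"angular":[0,0,0],"travel":[0,0,0]},
    {"fingers":10,"angular":[0,0,0],"travel":[0,0,0]},
    {"fingers":10,"angular":[0,0,0],"travel":[0,0,0]},
    {"fingers":10,"angular":[0,0,0],"travel":[0,0,0]},
    {"fingers":10,"angular":[0,0,0],"travel":[0,0,0]}
  ]
}}

```text
t: 13.75
position: [0.4704, -0.141, 0.0141]
ee_rot: [[0.002, 1.0, 0.002], [1.0, -0.002, -0.0], [-0.0, 0.002, -1.0]]
contact_force: [-0.3, 0.3, 4.9]
width: 0.0294
```

Call:
{"method": "move_arm", "body": {
  "steps": [
    {"fingers":10,"angular":[0,0,0],"travel":[0,0,0]}
  ]
}}

```text
t: 13.85
position: [0.4704, -0.141, 0.0141]
ee_rot: [[0.002, 1.0, 0.002], [1.0, -0.002, -0.0], [-0.0, 0.002, -1.0]]
contact_force: [-0.6, 1.2, 6.8]
width: 0.0296
```

Call:
{"method": "move_arm", "body": {
  "steps": [
    {"fingers":10,"angular":[0,0,0],"travel":[0,0,-8]},
    {"fingers":10,"angular":[0,0,0],"travel":[0,0,-20]},
    {"fingers":10,"angular":[0,0,0],"travel":[0,0,-20]},
    {"fingers":10,"angular":[0,0,0],"travel":[10,12,0]},
    {"fingers":10,"angular":[0,0,0],"travel":[20,22,0]}
  ]
}}

```text
t: 14.35
position: [0.5044, -0.111, 0.0618]
ee_rot: [[0.004, 1.0, 0.002], [1.0, -0.004, -0.0], [-0.0, 0.002, -1.0]]
contact_force: [-0.4, -0.7, -1.6]
width: 0.0297
```

Call:
{"method": "move_arm", "body": {
  "steps": [
    {"fingers":10,"angular":[0,0,0],"travel":[26,30,0]},
    {"fingers":10,"angular":[0,0,0],"travel":[26,30,0]},
    {"fingers":10,"angular":[0,0,0],"travel":[26,30,0]},
    {"fingers":10,"angular":[0,0,0],"travel":[18,20,0]},
    {"fingers":10,"angular":[0,0,0],"travel":[10,11,0]}
  ]
}}

```text
t: 14.85
position: [0.6264, -0.0026, 0.0604]
ee_rot: [[0.0, 1.0, 0.0], [1.0, -0.0, 0.0], [0.0, 0.0, -1.0]]
contact_force: [-0.2, -0.1, -1.5]
width: 0.0294
```

Call:
{"method": "move_arm", "body": {
  "steps": [
    {"fingers":10,"angular":[0,0,0],"travel":[0,0,0]},
    {"fingers":10,"angular":[0,0,0],"travel":[0,0,15]},
    {"fingers":10,"angular":[0,0,0],"travel":[0,0,13]},
    {"fingers":10,"angular":[0,0,0],"travel":[0,0,5]},
    {"fingers":10,"angular":[0,0,0],"travel":[0,0,0]}
  ]
}}

```text
t: 15.35
position: [0.6243, -0.0056, 0.0271]
ee_rot: [[0.003, 1.0, -0.001], [1.0, -0.003, 0.0], [0.0, -0.001, -1.0]]
contact_force: [-0.7, -0.6, -0.2]
width: 0.0292
```

Call:
{"method": "move_arm", "body": {
  "steps": [
    {"fingers":10,"angular":[0,0,0],"travel":[1,1,5]},
    {"fingers":10,"angular":[0,0,0],"travel":[0,0,2.5]},
    {"fingers":10,"angular":[0,0,0],"travel":[0,0,1]},
    {"fingers":10,"angular":[0,0,0],"travel":[0,0,0.5]},
    {"fingers":10,"angular":[0,0,0],"travel":[0,0,0]}
  ]
}}

```text
t: 15.85
position: [0.6263, -0.0042, 0.0196]
ee_rot: [[0.002, 1.0, 0.001], [1.0, -0.002, -0.0], [-0.0, 0.001, -1.0]]
contact_force: [-0.3, -0.7, -0.3]
width: 0.0296
```

Call:
{"method": "move_arm", "body": {
  "steps": [
    {"fingers":10,"angular":[0,0,0],"travel":[0,0,0]}
  ]
}}

```text
t: 15.95
position: [0.6263, -0.0042, 0.0197]
ee_rot: [[0.002, 1.0, 0.001], [1.0, -0.002, 0.0], [0.0, 0.001, -1.0]]
contact_force: [-0.1, -0.8, -0.9]
width: 0.0296
```

Call:
{"method": "move_arm", "body": {
  "steps": [
    {"fingers":10,"angular":[0,0,0],"travel":[0,0,1]},
    {"fingers":10,"angular":[0,0,0],"travel":[0,0,0.8]},
    {"fingers":10,"angular":[0,0,0],"travel":[0,0,0]}
  ]
}}

```text
t: 16.25
position: [0.6263, -0.0042, 0.0182]
ee_rot: [[0.002, 1.0, 0.001], [1.0, -0.002, -0.0], [-0.0, 0.001, -1.0]]
contact_force: [-1.6, 1.2, 5.1]
width: 0.0299
```

Call:
{"method": "move_arm", "body": {
  "steps": [
    {"fingers":35,"angular":[0,0,0],"travel":[0,0,0]},
    {"fingers":45,"angular":[0,0,0],"travel":[0,0,0]},
    {"fingers":55,"angular":[0,0,0],"travel":[0,0,0]},
    {"fingers":55,"angular":[0,0,0],"travel":[0,0,0]},
    {"fingers":55,"angular":[0,0,0],"travel":[0,0,-4]}
  ]
}}

```text
t: 16.75
position: [0.6259, -0.0041, 0.0213]
ee_rot: [[0.002, 1.0, 0.0], [1.0, -0.002, 0.0], [0.0, 0.0, -1.0]]
contact_force: [-0.2, 0.3, -0.0]
width: 0.0512
```

Call:
{"method": "move_arm", "body": {
  "steps": [
    {"fingers":65,"angular":[0,0,0],"travel":[0,0,-20]},
    {"fingers":65,"angular":[0,0,0],"travel":[0,0,-35]},
    {"fingers":65,"angular":[0,0,0],"travel":[0,0,-35]},
    {"fingers":65,"angular":[0,0,0],"travel":[20,-20,-15]},
    {"fingers":65,"angular":[0,0,0],"travel":[30,-30,0]}
  ]
}}

```text
t: 17.25
position: [0.5772, 0.0455, 0.1294]
ee_rot: [[0.004, 1.0, 0.006], [1.0, -0.004, -0.0], [0.0, 0.006, -1.0]]
contact_force: [1.2, 0.5, -0.1]
width: 0.0612
```

Call:
{"method": "move_arm", "body": {
  "steps": [
    {"fingers":65,"angular":[0,0,0],"travel":[35,-35,0]},
    {"fingers":65,"angular":[0,0,0],"travel":[35,-35,0]},
    {"fingers":65,"angular":[0,0,0],"travel":[20,-22,0]},
    {"fingers":65,"angular":[0,0,0],"travel":[10,-11,0]},
    {"fingers":65,"angular":[0,0,0],"travel":[0,0,0]}
  ]
}}

```text
t: 17.75
position: [0.473, 0.1469, 0.1271]
ee_rot: [[0.0, 1.0, 0.002], [1.0, -0.0, 0.0], [0.0, 0.002, -1.0]]
contact_force: [-0.3, -0.2, 0.8]
width: 0.0611
```

Run:
```python
from look import *
look(["blue_objective","blue_saucer","yellow_objective","tube"],save="w6.png",guess=dict(yellow_objective=(.626,-.004)))
```

```text
t 17.75 [0.473  0.1469 0.1271] [[0.0, 1.0, 0.002], [1.0, -0.0, 0.0], [0.0, 0.002, -1.0]]
blue_objective [0.4738 0.1467] 0.0 [271 188 313 233] 0.57
blue_saucer [0.6099 0.1602] 0.0 [274 300 330 330] 0.8
yellow_objective none, expected px [161. 332.]
tube none, expected px [452. 258.]
```

Call:
{"method": "move_arm", "body": {
  "steps": [
    {"fingers":65,"angular":[0,0,0],"travel":[0,0.5,20]},
    {"fingers":65,"angular":[0,0,0],"travel":[0,0,30]},
    {"fingers":65,"angular":[0,0,0],"travel":[0,0,30]},
    {"fingers":65,"angular":[0,0,0],"travel":[0,0,22]},
    {"fingers":65,"angular":[0,0,0],"travel":[0,0,10]}
  ]
}}

```text
t: 18.5
position: [0.4736, 0.1453, 0.0125]
ee_rot: [[0.003, 1.0, -0.002], [1.0, -0.003, -0.001], [-0.001, -0.002, -1.0]]
contact_force: [0.7, -0.5, 0.7]
width: 0.0612
```

Call:
{"method": "move_arm", "body": {
  "steps": [
    {"fingers":40,"angular":[0,0,0],"travel":[0,0,0]},
    {"fingers":10,"angular":[0,0,0],"travel":[0,0,0]},
    {"fingers":10,"angular":[0,0,0],"travel":[0,0,0]},
    {"fingers":10,"angular":[0,0,0],"travel":[0,0,0]},
    {"fingers":10,"angular":[0,0,0],"travel":[0,0,0]}
  ]
}}

```text
t: 19.0
position: [0.4745, 0.1463, 0.0153]
ee_rot: [[0.002, 1.0, 0.003], [1.0, -0.002, 0.0], [0.0, 0.003, -1.0]]
contact_force: [-1.3, 0.0, 5.7]
width: 0.03
```

Call:
{"method": "move_arm", "body": {
  "steps": [
    {"fingers":10,"angular":[0,0,0],"travel":[0,0,0]}
  ]
}}

```text
t: 19.1
position: [0.4745, 0.1463, 0.0153]
ee_rot: [[0.002, 1.0, 0.002], [1.0, -0.002, 0.0], [0.0, 0.002, -1.0]]
contact_force: [-1.3, 0.1, 7.4]
width: 0.0293
```

Call:
{"method": "move_arm", "body": {
  "steps": [
    {"fingers":10,"angular":[0,0,0],"travel":[0,0,-8]},
    {"fingers":10,"angular":[0,0,0],"travel":[0,0,-20]},
    {"fingers":10,"angular":[0,0,0],"travel":[0,0,-20]},
    {"fingers":10,"angular":[0,0,0],"travel":[1,12,0]},
    {"fingers":10,"angular":[0,0,0],"travel":[2,22,0]}
  ]
}}

```text
t: 19.6
position: [0.508, 0.1492, 0.0639]
ee_rot: [[0.001, 1.0, 0.002], [1.0, -0.001, 0.0], [0.0, 0.002, -1.0]]
contact_force: [1.3, 0.6, -1.0]
width: 0.0294
```

Call:
{"method": "move_arm", "body": {
  "steps": [
    {"fingers":10,"angular":[0,0,0],"travel":[3,30,0]},
    {"fingers":10,"angular":[0,0,0],"travel":[3,30,0]},
    {"fingers":10,"angular":[0,0,0],"travel":[3,25,0]},
    {"fingers":10,"angular":[0,0,0],"travel":[2,17,0]},
    {"fingers":10,"angular":[0,0,0],"travel":[0,8,0]}
  ]
}}

```text
t: 20.1
position: [0.6188, 0.1599, 0.0628]
ee_rot: [[0.002, 1.0, 0.001], [1.0, -0.002, -0.0], [-0.0, 0.001, -1.0]]
contact_force: [-0.7, 0.1, -1.5]
width: 0.0295
```

Call:
{"method": "move_arm", "body": {
  "steps": [
    {"fingers":10,"angular":[0,0,0],"travel":[0,0,0]},
    {"fingers":10,"angular":[0,0,0],"travel":[0,0,15]},
    {"fingers":10,"angular":[0,0,0],"travel":[0,0,13]},
    {"fingers":10,"angular":[0,0,0],"travel":[0,0,5]},
    {"fingers":10,"angular":[0,0,0],"travel":[0,0,0]}
  ]
}}

```text
t: 20.6
position: [0.6171, 0.1597, 0.0283]
ee_rot: [[0.002, 1.0, -0.001], [1.0, -0.002, -0.0], [-0.0, -0.001, -1.0]]
contact_force: [0.0, 0.0, -0.8]
width: 0.0297
```

Call:
{"method": "move_arm", "body": {
  "steps": [
    {"fingers":10,"angular":[0,0,0],"travel":[1,1,5]},
    {"fingers":10,"angular":[0,0,0],"travel":[0,0,2.5]},
    {"fingers":10,"angular":[0,0,0],"travel":[0,0,1]},
    {"fingers":10,"angular":[0,0,0],"travel":[0,0,0.5]},
    {"fingers":10,"angular":[0,0,0],"travel":[0,0,0]}
  ]
}}

```text
t: 21.1
position: [0.619, 0.1609, 0.0208]
ee_rot: [[0.002, 1.0, 0.001], [1.0, -0.002, 0.0], [0.0, 0.001, -1.0]]
contact_force: [0.4, -0.7, -0.3]
width: 0.0295
```

Call:
{"method": "move_arm", "body": {
  "steps": [
    {"fingers":10,"angular":[0,0,0],"travel":[0,0,0.4]},
    {"fingers":10,"angular":[0,0,0],"travel":[0,0,0.4]},
    {"fingers":10,"angular":[0,0,0],"travel":[0,0,0]}
  ]
}}

```text
t: 21.4
position: [0.619, 0.1609, 0.0199]
ee_rot: [[0.002, 1.0, 0.001], [1.0, -0.002, -0.0], [0.0, 0.001, -1.0]]
contact_force: [-0.2, 0.3, -1.1]
width: 0.0294
```

Call:
{"method": "move_arm", "body": {
  "steps": [
    {"fingers":10,"angular":[0,0,0],"travel":[0,0,0.5]},
    {"fingers":10,"angular":[0,0,0],"travel":[0,0,0.3]},
    {"fingers":10,"angular":[0,0,0],"travel":[0,0,0]}
  ]
}}

```text
t: 21.7
position: [0.6191, 0.1609, 0.0194]
ee_rot: [[0.002, 1.0, 0.001], [1.0, -0.002, 0.0], [0.0, 0.001, -1.0]]
contact_force: [-2.2, 0.0, 3.4]
width: 0.0293
```

Call:
{"method": "move_arm", "body": {
  "steps": [
    {"fingers":35,"angular":[0,0,0],"travel":[0,0,0]},
    {"fingers":45,"angular":[0,0,0],"travel":[0,0,0]},
    {"fingers":55,"angular":[0,0,0],"travel":[0,0,0]},
    {"fingers":55,"angular":[0,0,0],"travel":[0,0,0]},
    {"fingers":55,"angular":[0,0,0],"travel":[0,0,-4]}
  ]
}}

```text
t: 22.2
position: [0.6187, 0.1608, 0.0227]
ee_rot: [[0.002, 1.0, 0.0], [1.0, -0.002, -0.0], [-0.0, 0.0, -1.0]]
contact_force: [0.2, -0.3, -0.6]
width: 0.0517
```

Call:
{"method": "move_arm", "body": {
  "steps": [
    {"fingers":75,"angular":[0,0,0],"travel":[0,0,-20]},
    {"fingers":75,"angular":[0,0,0],"travel":[0,0,-40]},
    {"fingers":75,"angular":[0,0,0],"travel":[0,0,-45]},
    {"fingers":75,"angular":[0,0,0],"travel":[20,-16,-40]},
    {"fingers":75,"angular":[0,0,0],"travel":[35,-24,-15]}
  ]
}}

```text
t: 22.7
position: [0.5803, 0.2154, 0.1878]
ee_rot: [[0.005, 1.0, 0.007], [1.0, -0.005, 0.002], [0.002, 0.007, -1.0]]
contact_force: [-0.3, 0.8, 0.3]
width: 0.0703
```

Call:
{"method": "move_arm", "body": {
  "steps": [
    {"fingers":75,"angular":[0,0,0],"travel":[38,-24,0]},
    {"fingers":75,"angular":[0,0,0],"travel":[34,-24,0]},
    {"fingers":75,"angular":[0,0,-6],"travel":[20,-14,0]},
    {"fingers":75,"angular":[0,0,-6],"travel":[0,0,0]},
    {"fingers":75,"angular":[0,0,-6],"travel":[0,0,0]}
  ]
}}

```text
t: 23.2
position: [0.5166, 0.3089, 0.1834]
ee_rot: [[-0.313, 0.95, 0.001], [0.95, 0.313, 0.0], [-0.0, 0.001, -1.0]]
contact_force: [-0.4, -0.4, 0.3]
width: 0.0703
```

Call:
{"method": "move_arm", "body": {
  "steps": [
    {"fingers":75,"angular":[0,0,0],"travel":[0,0,0]},
    {"fingers":75,"angular":[0,0,0],"travel":[0,0,0]}
  ]
}}

```text
t: 23.4
position: [0.5172, 0.308, 0.1832]
ee_rot: [[-0.304, 0.953, 0.001], [0.953, 0.304, 0.0], [-0.0, 0.001, -1.0]]
contact_force: [0.8, 0.3, 0.8]
width: 0.0702
```

Run:
```python
from look import *
look(["tube","blue_objective","blue_saucer"],save="w7.png",guess=dict(blue_objective=(.619,.161)))
```

```text
t 23.4 [0.5172 0.308  0.1832] [[-0.304, 0.953, 0.001], [0.953, 0.304, 0.0], [-0.0, 0.001, -1.0]]
tube [0.5243 0.3177 0.3187] 1.5 [282 145 312 261] 0.61
blue_objective [0.6195 0.1593] 0.0 [126 221 166 258] 0.92
blue_saucer [0.6176 0.1616] 0.0 [130 206 177 257] 0.76
```

View pics/w7.png

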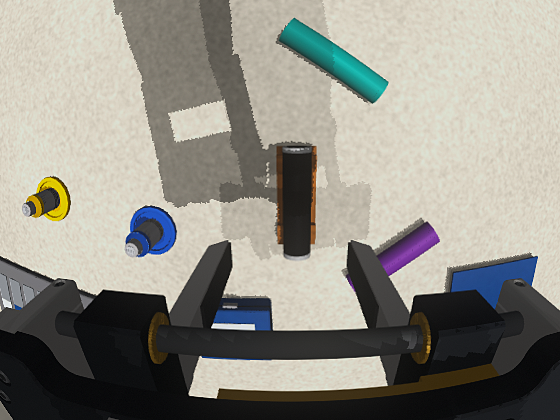

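Call:
{"method": "move_arm", "body": {
  "steps": [
    {"fingers":60,"angular":[0,0,0],"travel":[4,5,25]},
    {"fingers":60,"angular":[0,0,0],"travel":[3,4.5,30]},
    {"fingers":60,"angular":[0,0,0],"travel":[0,0,20]},
    {"fingers":60,"angular":[0,0,0],"travel":[0,0,5]},
    {"fingers":60,"angular":[0,0,0],"travel":[0,0,0]}
  ]
}}

```text
t: 24.1
position: [0.524, 0.3175, 0.1028]
ee_rot: [[-0.307, 0.952, 0.0], [0.952, 0.307, -0.0], [-0.0, 0.0, -1.0]]
contact_force: [-0.7, -0.5, -0.4]
width: 0.0563
```

Run:
```python
from look import *
look(["tube"],save="w8.png")
look(["tube"],cam="side")
```

```text
t 24.1 [0.524  0.3175 0.1028] [[-0.307, 0.952, 0.0], [0.952, 0.307, -0.0], [-0.0, 0.0, -1.0]]
tube [0.5244 0.3176 0.314 ] 0.7 [271 142 314 291] 0.7
t 24.2 [0.5246 0.3178 0.1043] [[-0.307, 0.952, 0.003], [0.952, 0.307, 0.001], [-0.0, 0.003, -1.0]]
tube [0.5219 0.3167 0.3398] 0.2 [158 138 200 179] 0.91
```

View pics/w8.png

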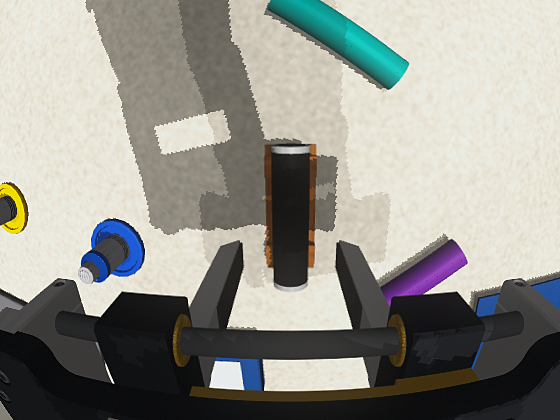

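Call:
{"method": "move_arm", "body": {
  "steps": [
    {"fingers":60,"angular":[0,0,0],"travel":[0,0,25]},
    {"fingers":60,"angular":[0,0,0],"travel":[0,0,30]},
    {"fingers":60,"angular":[0,0,0],"travel":[0,0,24]},
    {"fingers":60,"angular":[0,0,0],"travel":[0,0,10]},
    {"fingers":60,"angular":[0,0,0],"travel":[0,0,0]}
  ]
}}

```text
t: 24.8
position: [0.524, 0.3175, 0.0136]
ee_rot: [[-0.307, 0.952, 0.0], [0.952, 0.307, -0.001], [-0.001, -0.0, -1.0]]
contact_force: [-0.4, -1.0, 0.2]
width: 0.0564
```

Call:
{"method": "move_arm", "body": {
  "steps": [
    {"fingers":40,"angular":[0,0,0],"travel":[0,0,1.5]},
    {"fingers":10,"angular":[0,0,0],"travel":[0,0,0]},
    {"fingers":10,"angular":[0,0,0],"travel":[0,0,0]},
    {"fingers":10,"angular":[0,0,0],"travel":[0,0,0]},
    {"fingers":10,"angular":[0,0,0],"travel":[0,0,0]}
  ]
}}

```text
t: 25.3
position: [0.5244, 0.3183, 0.0134]
ee_rot: [[-0.307, 0.952, 0.002], [0.952, 0.307, 0.001], [0.0, 0.002, -1.0]]
contact_force: [-1.6, 4.1, 5.5]
width: 0.0295
```

Call:
{"method": "move_arm", "body": {
  "steps": [
    {"fingers":10,"angular":[0,0,0],"travel":[0,0,0]}
  ]
}}

```text
t: 25.4
position: [0.5244, 0.3183, 0.0134]
ee_rot: [[-0.307, 0.952, 0.002], [0.952, 0.307, 0.001], [0.0, 0.002, -1.0]]
contact_force: [-1.7, 3.4, 6.6]
width: 0.0295
```

Call:
{"method": "move_arm", "body": {
  "steps": [
    {"fingers":10,"angular":[0,0,0],"travel":[0,0,-8]},
    {"fingers":10,"angular":[0,0,0],"travel":[0,0,-25]},
    {"fingers":10,"angular":[0,0,0],"travel":[0,0,-35]},
    {"fingers":10,"angular":[0,0,6.7],"travel":[0,0,-35]},
    {"fingers":10,"angular":[0,0,6.7],"travel":[0,0,-20]}
  ],
  "force": 30
}}

```text
t: 25.9
position: [0.5246, 0.3176, 0.1387]
ee_rot: [[-0.074, 0.997, 0.004], [0.997, 0.074, 0.001], [0.001, 0.004, -1.0]]
contact_force: [0.1, 0.7, -0.8]
width: 0.0291
```

Call:
{"method": "move_arm", "body": {
  "steps": [
    {"fingers":10,"angular":[0,0,0],"travel":[-15,0,0]},
    {"fingers":10,"angular":[0,0,0],"travel":[-30,-2,0]},
    {"fingers":10,"angular":[0,0,0],"travel":[-40,-3,0]},
    {"fingers":10,"angular":[0,0,0],"travel":[-40,-3,0]},
    {"fingers":10,"angular":[0,0,0],"travel":[-40,-3,0]}
  ]
}}

```text
t: 26.4
position: [0.5249, 0.1496, 0.1339]
ee_rot: [[-0.082, 0.997, -0.001], [0.997, 0.082, -0.001], [-0.001, -0.001, -1.0]]
contact_force: [0.9, -0.2, -2.5]
width: 0.0292
```

Call:
{"method": "move_arm", "body": {
  "steps": [
    {"fingers":10,"angular":[0,0,0],"travel":[-40,-3,0]},
    {"fingers":10,"angular":[0,0,0],"travel":[-40,-3,0]},
    {"fingers":10,"angular":[0,0,0],"travel":[-40,-3,0]},
    {"fingers":10,"angular":[0,0,0],"travel":[-40,-3,0]},
    {"fingers":10,"angular":[0,0,0],"travel":[-40,-3,0]}
  ]
}}

```text
t: 26.9
position: [0.5253, -0.0507, 0.134]
ee_rot: [[-0.082, 0.997, -0.001], [0.997, 0.082, 0.0], [0.0, -0.001, -1.0]]
contact_force: [-0.0, 0.4, -2.2]
width: 0.0293
```

Call:
{"method": "move_arm", "body": {
  "steps": [
    {"fingers":10,"angular":[0,0,0],"travel":[-40,-3,0]},
    {"fingers":10,"angular":[0,0,0],"travel":[-40,-3,0]},
    {"fingers":10,"angular":[0,0,0],"travel":[-25,-2,0]},
    {"fingers":10,"angular":[0,0,0],"travel":[0,0,0]},
    {"fingers":10,"angular":[0,0,0],"travel":[0,0,0]}
  ]
}}

```text
t: 27.4
position: [0.5259, -0.1541, 0.1342]
ee_rot: [[-0.079, 0.997, -0.001], [0.997, 0.079, 0.001], [0.001, -0.001, -1.0]]
contact_force: [0.2, 0.9, -1.3]
width: 0.0289
```

Run:
```python
from look import *
look(["ribbed_bed","cleaner_bottle"],save="w9.png")
print(sensors.state()["width"])
look(["ribbed_bed"],cam="top",save="t9.png")
```

```text
t 27.4 [ 0.5259 -0.1541  0.1342] [[-0.079, 0.997, -0.001], [0.997, 0.079, 0.001], [0.001, -0.001, -1.0]]
ribbed_bed [ 0.5378 -0.288   0.0012] 1.1 [121 142 204 254] 0.92
cleaner_bottle none, expected px [161. 352.]
0.029132501751729333
t 27.55 [ 0.5266 -0.1528  0.135 ] [[-0.08, 0.997, 0.0], [0.997, 0.08, 0.0], [0.0, 0.0, -1.0]]
ribbed_bed [ 0.5869 -0.2948 -0.    ] 2.9 [388 210 413 223] 0.72
```

View pics/w9.png

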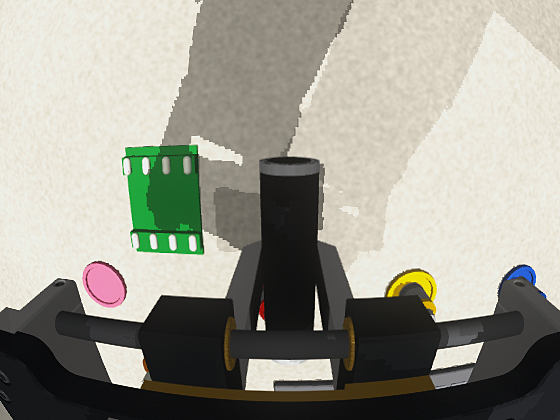

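```bash
cat > bed.py <<'E'
from h import *
def unproj(px,cam,s,z):
    K=np.array(P[cam]["intrinsics"]);d=(px-K[:2,2])/K[0,0]
    if cam=="wrist":
        T=np.eye(4);T[:3,:3]=s["ee_rot"];T[:3,3]=s["position"];T=T@np.array(P[cam]["tool_from_camera"])
        r=np.linalg.norm(d,axis=1);d=np.c_[d*(np.sin(r)/r)[:,None],np.cos(r)]
    else: T=np.array(P[cam]["extrinsics"]);d=np.c_[d,np.ones(len(d))]
    d=d@T[:3,:3].T;return T[:3,3]+d*((z-T[2,3])/d[:,2])[:,None]
def bed(im,cam,s):
    hsv=cv2.cvtColor(im,cv2.COLOR_BGR2HSV);m=cv2.inRange(hsv,(50,120,30),(72,255,255))
    n,l,st,c=cv2.connectedComponentsWithStats(m);i=1+st[1:,4].argmax();ys,xs=np.nonzero(l==i)
    w=unproj(np.c_[xs,ys].astype(float),cam,s,.004);r=cv2.minAreaRect((w[:,:2]*1000).astype(np.float32))
    print(cam,st[i].tolist(),np.round(r[0],1),np.round(r[1],1),round(r[2],2))
E
python3 - <<'E'
from bed import *
R=lambda c,q:np.array([[-c,q,0],[q,c,0],[0,0,-1.]])
bed(cv2.imread("pics/w2.png"),"wrist",dict(position=[.5578,.0005,.2806],ee_rot=R(.002,1)))
bed(cv2.imread("pics/w9.png"),"wrist",dict(position=[.5259,-.1541,.1342],ee_rot=R(.079,.997)))
bed(cv2.imread("pics/w4.png"),"wrist",dict(position=[.6299,-.1608,.0605],ee_rot=R(-.002,1)))
bed(cv2.imread("pics/top0.png"),"top",None)
bed(cv2.imread("pics/side0.png"),"side",None)
E
```

```text
wrist [84, 125, 52, 76, 2568] [ 537.2 -284.4] [115.1  81.4] 3.69
wrist [122, 145, 82, 110, 6351] [ 537.7 -287.6] [115.7  85.5] 3.89
wrist [80, 30, 105, 158, 11044] [ 537.9 -287.6] [115.5  86.6] 3.76
top [383, 213, 29, 42, 859] [ 538.7 -284. ] [110.7  74.8] 4.32
side [334, 298, 72, 69, 2170] [ 536.3 -285.2] [114.6  80. ] 3.94
```

Call:
{"method": "move_arm", "body": {
  "steps": [
    {"fingers":10,"angular":[0,0,0],"travel":[-20,0,0]},
    {"fingers":10,"angular":[0,0,0],"travel":[-37,0,0]},
    {"fingers":10,"angular":[0,0,0],"travel":[-37,0,0]},
    {"fingers":10,"angular":[0,0,0],"travel":[-25,0,0]},
    {"fingers":10,"angular":[0,0,0.8],"travel":[-13,0.4,0]}
  ]
}}

```text
t: 28.15
position: [0.5377, -0.2864, 0.1353]
ee_rot: [[-0.064, 0.998, 0.001], [0.998, 0.064, -0.0], [-0.0, 0.001, -1.0]]
contact_force: [-1.1, 0.1, -1.4]
width: 0.0293
```

Call:
{"method": "move_arm", "body": {
  "steps": [
    {"fingers":10,"angular":[0,0,0],"travel":[0,0,0]},
    {"fingers":10,"angular":[0,0,0],"travel":[0,0,25]},
    {"fingers":10,"angular":[0,0,0],"travel":[0,0,25]},
    {"fingers":10,"angular":[0,0,0],"travel":[0,0,15]},
    {"fingers":10,"angular":[0,0,0],"travel":[0,0,0]}
  ]
}}

```text
t: 28.65
position: [0.5371, -0.2836, 0.0687]
ee_rot: [[-0.065, 0.998, -0.002], [0.998, 0.066, 0.002], [0.002, -0.002, -1.0]]
contact_force: [-0.0, -0.0, -2.6]
width: 0.0294
```

Call:
{"method": "move_arm", "body": {
  "steps": [
    {"fingers":10,"angular":[0,0,0],"travel":[0,0,0]}
  ]
}}

```text
t: 28.75
position: [0.5383, -0.2847, 0.0713]
ee_rot: [[-0.065, 0.998, 0.002], [0.998, 0.065, -0.0], [-0.0, 0.002, -1.0]]
contact_force: [-0.1, 0.2, -1.4]
width: 0.0294
```

Run:
```python
from bed import *
s=sensors.state();print(np.round(s["position"],4),np.round(s["ee_rot"],3).tolist())
a=read_camera("wrist")[:,:,::-1];b=read_camera("side")[:,:,::-1];cv2.imwrite("pics/w10.png",a)
print(project(np.array([[.5375,-.2846,.0305],[.5375-.06*np.cos(.067),-.2846-.06*np.sin(.067),.015]]),"wrist",s))
cv2.imwrite("pics/s10.png",np.hstack([a[:300,130:430],cv2.resize(b[250:400,290:440],(300,300))]))
```

```text
[ 0.5383 -0.2847  0.0713] [[-0.065, 0.998, 0.002], [0.998, 0.065, -0.0], [-0.0, 0.002, -1.0]]
[[290.42519495 230.91878784]
 [290.26306077 145.05758154]]
```

View pics/s10.png

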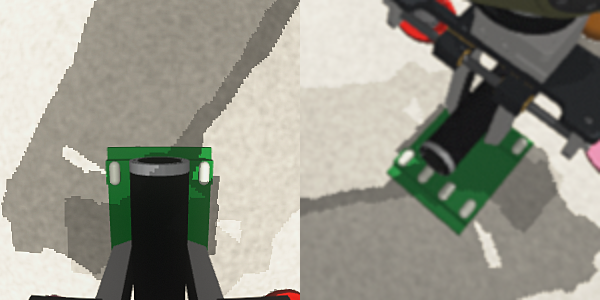

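Call:
{"method": "move_arm", "body": {
  "steps": [
    {"fingers":10,"angular":[0,0,0],"travel":[0,-0.5,20]},
    {"fingers":10,"angular":[0,0,0],"travel":[0,0,20]},
    {"fingers":10,"angular":[0,0,0],"travel":[0,0,10]},
    {"fingers":10,"angular":[0,0,0],"travel":[0,0,4]},
    {"fingers":10,"angular":[0,0,0],"travel":[0,0,0]}
  ]
}}

```text
t: 29.35
position: [0.5376, -0.2853, 0.0169]
ee_rot: [[-0.064, 0.998, 0.001], [0.998, 0.064, -0.0], [-0.0, 0.001, -1.0]]
contact_force: [-0.3, 0.4, -1.2]
width: 0.0292
```

Call:
{"method": "move_arm", "body": {
  "steps": [
    {"fingers":10,"angular":[0,0,0],"travel":[0,0,1]},
    {"fingers":10,"angular":[0,0,0],"travel":[0,0,0.8]},
    {"fingers":10,"angular":[0,0,0],"travel":[0,0,0]}
  ]
}}

```text
t: 29.65
position: [0.5375, -0.2853, 0.0151]
ee_rot: [[-0.064, 0.998, 0.002], [0.998, 0.064, -0.0], [-0.0, 0.002, -1.0]]
contact_force: [-0.5, 0.3, -1.9]
width: 0.0292
```

Call:
{"method": "move_arm", "body": {
  "steps": [
    {"fingers":10,"angular":[0,0,0],"travel":[0,0,0.7]},
    {"fingers":10,"angular":[0,0,0],"travel":[0,0,0.6]},
    {"fingers":10,"angular":[0,0,0],"travel":[0,0,0.4]},
    {"fingers":10,"angular":[0,0,0],"travel":[0,0,0]}
  ]
}}

```text
t: 30.05
position: [0.5375, -0.2853, 0.0136]
ee_rot: [[-0.064, 0.998, 0.001], [0.998, 0.064, -0.0], [-0.0, 0.001, -1.0]]
contact_force: [-1.9, 2.0, 6.3]
width: 0.0293
```

Call:
{"method": "move_arm", "body": {
  "steps": [
    {"fingers":35,"angular":[0,0,0],"travel":[0,0,0]},
    {"fingers":45,"angular":[0,0,0],"travel":[0,0,0]},
    {"fingers":50,"angular":[0,0,0],"travel":[0,0,0]},
    {"fingers":50,"angular":[0,0,0],"travel":[0,0,0]},
    {"fingers":50,"angular":[0,0,0],"travel":[0,0,-5]}
  ]
}}

```text
t: 30.55
position: [0.537, -0.285, 0.0175]
ee_rot: [[-0.064, 0.998, 0.0], [0.998, 0.064, 0.001], [0.001, 0.0, -1.0]]
contact_force: [-0.9, -0.1, -1.4]
width: 0.0468
```

Call:
{"method": "move_arm", "body": {
  "steps": [
    {"fingers":50,"angular":[0,0,0],"travel":[0,0,-20]},
    {"fingers":50,"angular":[0,0,0],"travel":[0,0,-40]},
    {"fingers":50,"angular":[0,0,0],"travel":[0,0,-45]},
    {"fingers":50,"angular":[0,0,0],"travel":[20,0,-45]},
    {"fingers":50,"angular":[0,0,0],"travel":[35,0,-40]}
  ]
}}

```text
t: 31.05
position: [0.5336, -0.2329, 0.2084]
ee_rot: [[-0.062, 0.998, 0.003], [0.998, 0.062, -0.001], [-0.001, 0.003, -1.0]]
contact_force: [0.1, 0.5, -0.6]
width: 0.0472
```

Call:
{"method": "move_arm", "body": {
  "steps": [
    {"fingers":50,"angular":[0,0,0],"travel":[40,5,-20]},
    {"fingers":50,"angular":[0,0,0],"travel":[40,5,0]},
    {"fingers":50,"angular":[0,0,0],"travel":[40,5,0]},
    {"fingers":50,"angular":[0,0,0],"travel":[20,0,0]},
    {"fingers":50,"angular":[0,0,0],"travel":[0,0,0]}
  ]
}}

```text
t: 31.55
position: [0.5397, -0.0895, 0.2263]
ee_rot: [[-0.067, 0.998, 0.002], [0.998, 0.067, 0.0], [-0.0, 0.002, -1.0]]
contact_force: [-0.8, 0.3, 0.3]
width: 0.047
```

Run:
```python
from look import *
G=dict(tube=(.5375,-.2846,.067),red_objective=(.632,-.161),yellow_objective=(.626,-.004),blue_objective=(.619,.161))
look(["tube","red_objective","yellow_objective","blue_objective","red_saucer","yellow_saucer","blue_saucer"],save="w11.png",guess=G)
look(["tube","red_objective","yellow_objective","blue_objective","slide_box","cleaner_bottle"],cam="side",save="s11.png",guess=G)
look(["tube"],cam="top",guess=G)
```

```text
t 31.55 [ 0.5397 -0.0895  0.2263] [[-0.067, 0.998, 0.002], [0.998, 0.067, 0.0], [-0.0, 0.002, -1.0]]
tube [ 0.5369 -0.2861  0.0742] 0.5 [120 126 156 224] 0.98
red_objective [ 0.6263 -0.1652] 0.0 [220 235 239 260] 0.8
yellow_objective [ 0.6191 -0.0009] 0.0 [339 238 362 266] 0.51
blue_objective [0.6202 0.1626] 0.0 [446 241 484 270] 0.8
red_saucer [ 0.625  -0.1628] 0.0 [208 220 257 255] 0.77
yellow_saucer [ 0.6198 -0.0036] 0.0 [325 227 373 260] 0.69
blue_saucer [0.618  0.1582] 0.0 [436 228 473 268] 0.69
t 31.95 [ 0.5396 -0.0925  0.2256] [[-0.063, 0.998, 0.001], [0.998, 0.063, -0.0], [-0.0, 0.001, -1.0]]
tube [ 0.536  -0.286   0.0614] 0.1 [345 293 400 353] 0.97
red_objective [ 0.6307 -0.1615] 0.0 [348 241 362 266] 0.74
yellow_objective [ 0.6259 -0.0046] 0.0 [294 196 308 223] 0.51
blue_objective [0.6179 0.1622] 0.0 [242 159 255 184] 0.53
slide_box [ 0.7127  0.2948 -0.1982] 0.3 [224 118 268 154] 0.89
cleaner_bottle [ 0.722  -0.2912] 0.0 [422 245 450 283] 0.78
t 32.3 [ 0.5397 -0.0917  0.2256] [[-0.064, 0.998, 0.001], [0.998, 0.064, 0.0], [-0.0, 0.001, -1.0]]
tube [ 0.5264 -0.2898 -0.0393] 0.6 [396 210 408 257] 0.8
```

View pics/w11.png

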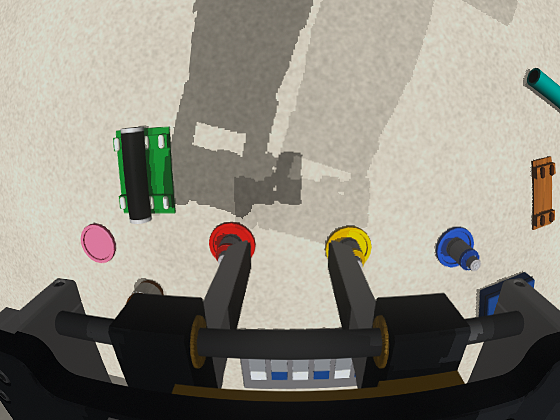

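View pics/s11.png

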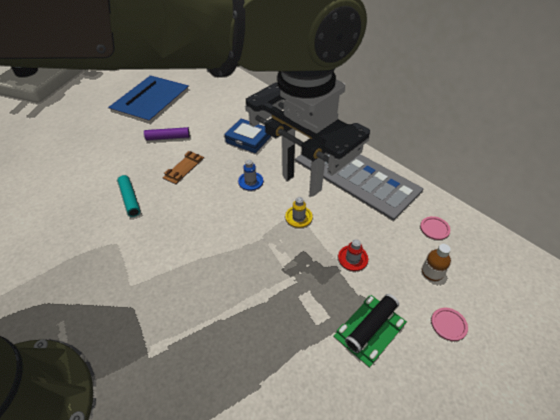

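```bash
python3 -c "
from rig import *
print(ticket.hand_in())"
```

```text
the job is handed in; nothing more can be done
None
```

I placed all three objectives in the saucers of their own colour and laid the black tube in the middle groove of the ribbed bed. I handed the job in at about 32 s; the hand-in gives no verdict.

**Lowering:** Each piece went down in steps of 0.3–1 mm until the wrist force showed contact. Contact came at the expected heights: saucer floor 4 mm above the bench, tube at the same grip height as at pick-up.

**Last checks:**
- **Objectives:** they stand upright in the final pictures, and the side camera puts each within about 3 mm of its saucer's centre.
- **Tube:** the wrist and side cameras agree on (0.536–0.537, -0.286) m with yaw 0.06–0.07 rad. The bed centre is at (0.537, -0.285) m with yaw 0.067 rad.
- **Slide box and bottle:** I saw no displacement beyond measurement scatter.

**Disagreements:**
- **Top camera on the tube:** its last fit was off, at (0.526, -0.290) m and yaw -0.04 rad. I put that down to a poor, narrow mask and did not use it.
- **Wrist camera on red and yellow:** in the final view the fingers partly hid these pieces, and its fits for the objectives and their saucers came out 6–7 mm short in x. I relied on the side camera for those.

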